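# Hook and seal the lid of a food tub

### The arm

A 7-joint arm with a two-finger parallel gripper is mounted at the origin on the work surface. World frame = base frame: x ahead of the robot, y to its left, z up, the work surface at z = 0. Lengths are in m, angles in rad, forces in N, time in s.
With the tool pointing down it reaches from about 0.4 to 0.875 m from the base axis. Payload 19.3 kg.
Tool frame: the origin (TCP) lies at the very end of the fingers, on their centre line; the grasp point (between the pads) lies bot.pinch_z behind it (bot.pinch_z is the distance from the TCP to the grasp point, in m); z points along the fingers, y is the line along which they close (so a half turn about z gives the same grasp; the last joint's range is limited). The gripper opens to 85 mm and grips with 20 to 120 N. Pads are 22 mm wide; open, the fingers measure 114 mm over their backs; the gripper's body (76 mm by 85 mm) begins 54 mm behind the grasp point. The pads swing forward as they close: fully open they stand 13 mm farther back than shut.
Start: joints at [-1.309, 0.521, -0.036, 1.599, 0.021, 1.021, -0.113], TCP at [0.204, 0.591, 0.231] pointing down, gripper open.
Joint ranges: [-2.91, 2.91], [-0.3, 2.13], [-1.5, 1.42], [0.17, 2.43], [-1.26, 4.41], [0.16, 1.93], [-2.52, 2.52]. Speed limits (rad/s): [1.89, 1.89, 2.39, 2.39, 3.01, 3.01, 3.01].

### API

Orientations are given as [roll, pitch, yaw] about the fixed x, y, z axes, in that order (R = Rz(yaw) Ry(pitch) Rx(roll)).
In Python, from workcell import bot, grab_frame, ticket gives the robot as it stands.
- The arm moves only by the tool arm_command, never from a script. Its argument "commands" is a list of rows, each a list of 3 entries, a list of its own where there are three numbers: the shift along the world's x, y, z in mm, then the turn about the world's z in rad, then the gripper command: -1 is fully open, 1 is shut, values between are in proportion. In form: [[[tx, ty, tz], roll, fingers], ...]. A call has 1 to 20 rows; each row shifts and turns the commanded pose from where the row before left it; what a row does not reach is not made up. A row lasts 1/10 s, in which the tool goes at most 50 mm and 8.59 degrees, less where a joint would pass 70% of its speed; a pose out of reach is approached as far as the arm can. A call with a gripper value outside its range is refused whole. The fingers move at their own pace and stop on an object; "newtons" is the grip in N (left out, the last holds). Time passes only in rows, so rows that do not move let the fingers close. It gives the time, the measured TCP pose, the force, the opening and the grip force at its end, in the units of the state.
- bot.observe(): the state, without advancing time (a new reading comes with each control period).
- grab_frame(name): name is "scene" or "top"; returns a dict with "image" (420x560x3 uint8, red, green, blue), "vertical_fov" (degrees; the focal length in pixels is half the picture's height over the tangent of half this angle, whatever the lens; pixels are square), "cx", "cy" (the principal point, pixels), "k1" (the pictures are not rectified: a ray, as slopes to the right and down, at radius r is drawn at 1 + k1 r^2 times it, then the intrinsics apply), "R" (3x3) and "t" (3): a world point X has camera coordinates R X + t. Camera axes: x right, y down, z forward; pixel columns grow to the right and rows downward; lengths in m; the calibration is good to about 2 mm. A picture is of the moment at which its call begins. There is no depth.
- ticket.job_done(): hands the job in; it is judged then, once.
The state is a dict: "clock": time; "qpos": joint angles; "qd": joint speeds; "joint_efforts": joint torques, N m; "position": TCP position; "tool_rot": TCP orientation; "force": force on the tool from outside, world axes, zero at the start; "moment": the same for the moment, N m; "grip_width": finger opening in m; "finger_force": force on a finger pad.
Only numpy, scipy, OpenCV 4.12 (cv2) and the standard library are available. Lean on these libraries where they do the work, as an engineer would, in place of code of your own. Each camera call takes 0.05 s, during which the arm holds its last target. There are 200 camera calls.

### The job

Close the open maroon tub with its loose lid: hook the white tongue under the steel lip at the back of the tub and swing the front down until the lid lies flat on the rim. Only then go round the edge and press down each of the six paler red sections until every one is fully home. Leave the two large steel canisters and the pink mug where they are.

Things in the scene. Friction and masses are not known exactly. Their poses are not given: they have to be found in the camera images.
- tub: Open maroon food tub packed with small tins, heavy, stays put. Rim 150 mm (its x) by 190 mm (its y) outside, rim top 105 mm above the table; opening 124 by 164 mm. Origin: centre of its underside; z up; +x points to its back edge with a steel catch, -x (front) roughly to the robot.
- tub_seat (a point): Centre of the tub's rim, at rim height (axes as the tub's). The seated lid's origin comes here.
- tub_lip (a point): Point under the steel lip, at tub x = 85 mm, y = 0, 2 mm above the rim; the lid's tongue point comes here. Catch, 100 mm wide along y: a ledge level with the rim from x = 75 to 96 mm, a wall whose face is at x = 90 mm, and an overhanging lip from x = 80 to 96 mm, underside 7 mm and top 12 mm above the rim.
- lid: Loose maroon lid, about 0.4 kg, 150 mm (its x) by 190 mm (its y), starts right side up on the table. Origin: centre of its plate's underside, which meets the rim (10 mm above the table at the start: it stands on its ridges). +x points to the back edge with the tongue, z up. Plate 3 mm thick; raised middle panel up to z = 10 mm.
- lid_handle (a point): Centre of the dark handle bar, at x = 0, y = 0, z = 44 mm in the lid's frame. Bar along the lid's y, 98 mm long, 16 mm thick in x, from z = 36 to 52 mm, on two legs at y = +-42 mm; free space beneath.
- lid_tongue (a point): Point on the lid's white tongue, 2 mm from its tip: x = 85, y = 0, z = 2 mm in the lid's frame. Tongue: middle of the back edge, 80 mm wide, z = 0 to 4 mm, from x = 75 to 87 mm.
- lid_ridge (a point): Middle of the lower edge of the front locating ridge (x = -59.5, y = 0, z = -10 mm in the lid's frame). Ridges 10 mm deep along the front and both sides (outer faces y = +-79.5 mm) enter the opening with 2.5 mm to spare each side. The tongue cannot get under the lip with the lid level: it goes in first, with the front raised about 10 degrees.
- sec_fl (a joint): Press-down section of the lid's sealing rim, front edge, left half (+y): a paler red strip 19 by 66 mm (lid's x by y) with a white dot in its middle. Value: how far it is pressed, 0 = raised, its top 17 mm above the lid's origin plane and 7 mm proud of the middle panel, 0.006 m = fully home, top at 11 mm. It takes about 6 N plus damping to push (go slowly), does not spring back, and stops hard at 0.006.
- sec_fl_top (a point): The white dot: centre of the top of section sec_fl, moves with it; at x = -64.5, y = 36 mm in the lid's frame.
- sec_fr (a joint): Press-down section of the lid's sealing rim, front edge, right half (-y): a paler red strip 19 by 66 mm (lid's x by y) with a white dot in its middle. Value: how far it is pressed, 0 = raised, its top 17 mm above the lid's origin plane and 7 mm proud of the middle panel, 0.006 m = fully home, top at 11 mm. It takes about 6 N plus damping to push (go slowly), does not spring back, and stops hard at 0.006.
- sec_fr_top (a point): The white dot: centre of the top of section sec_fr, moves with it; at x = -64.5, y = -36 mm in the lid's frame.
- sec_lf (a joint): Press-down section of the lid's sealing rim, left (+y) edge, front half: a paler red strip 67 by 19 mm (lid's x by y) with a white dot in its middle. Value: how far it is pressed, 0 = raised, its top 17 mm above the lid's origin plane and 7 mm proud of the middle panel, 0.006 m = fully home, top at 11 mm. It takes about 6 N plus damping to push (go slowly), does not spring back, and stops hard at 0.006.
- sec_lf_top (a point): The white dot: centre of the top of section sec_lf, moves with it; at x = -38, y = 84.5 mm in the lid's frame.
- sec_lr (a joint): Press-down section of the lid's sealing rim, left (+y) edge, rear half: a paler red strip 67 by 19 mm (lid's x by y) with a white dot in its middle. Value: how far it is pressed, 0 = raised, its top 17 mm above the lid's origin plane and 7 mm proud of the middle panel, 0.006 m = fully home, top at 11 mm. It takes about 6 N plus damping to push (go slowly), does not spring back, and stops hard at 0.006.
- sec_lr_top (a point): The white dot: centre of the top of section sec_lr, moves with it; at x = 35, y = 84.5 mm in the lid's frame.
- sec_rf (a joint): Press-down section of the lid's sealing rim, right (-y) edge, front half: a paler red strip 67 by 19 mm (lid's x by y) with a white dot in its middle. Value: how far it is pressed, 0 = raised, its top 17 mm above the lid's origin plane and 7 mm proud of the middle panel, 0.006 m = fully home, top at 11 mm. It takes about 6 N plus damping to push (go slowly), does not spring back, and stops hard at 0.006.
- sec_rf_top (a point): The white dot: centre of the top of section sec_rf, moves with it; at x = -38, y = -84.5 mm in the lid's frame.
- sec_rr (a joint): Press-down section of the lid's sealing rim, right (-y) edge, rear half: a paler red strip 67 by 19 mm (lid's x by y) with a white dot in its middle. Value: how far it is pressed, 0 = raised, its top 17 mm above the lid's origin plane and 7 mm proud of the middle panel, 0.006 m = fully home, top at 11 mm. It takes about 6 N plus damping to push (go slowly), does not spring back, and stops hard at 0.006.
- sec_rr_top (a point): The white dot: centre of the top of section sec_rr, moves with it; at x = 35, y = -84.5 mm in the lid's frame.
- canister_a: Bystander: round steel canister, 94 mm across, 74 mm tall, origin at the centre of its underside.
- canister_b: Bystander: round steel canister, 84 mm across, 67 mm tall, origin at the centre of its underside.
- cup: Bystander: pink mug, 76 mm across, 85 mm tall, origin at the centre of its underside.
Not all that is in view belongs to the job. Of the things that look like the lid, take the one that is farthest from the robot's base at the start.

How it is judged:
On the way, in this order (a step that is already met when the one before it is completed fails the run):
1. the lid's tongue is under the lip and the lid lies flat on the rim (distance between lid_tongue and tub_lip below 0.009 m and horizontal distance between lid and tub_seat below 0.008 m and z of lid in the frame of tub_seat between -0.003 and 0.003 m and angle between lid's own z axis and vertical below 0.03 rad), for 0.2 s.
2. all six sections are pressed home on the closed tub (all of step 1 and value of joint each of sec_fl, sec_fr, sec_lf, sec_lr, sec_rf, sec_rr above 0.0045 m), for 0.2 s.
At the end, for the whole second after the job is handed in: The lid rests still on the tub: its tongue point within 9 mm of the point under the lip, its origin within 8 mm sideways and 3 mm in height of the rim's centre, tilted less than 0.03 rad; all six sections pressed more than 4.5 of their 6 mm (all of step 2 and linear speed of lid below 0.02 m/s); the robot touches nothing.
It fails at once if a section is pressed before the lid is on the tub (distance between lid and tub_seat above 0.04 m and value of joint any of sec_fl, sec_fr, sec_lf, sec_lr, sec_rf, sec_rr above 0.003 m).
It fails at once if a large canister or the mug is shifted by more than 40 mm (distance of any of canister_a, canister_b, cup from where it was at the start of the episode above 0.04 m).
It also fails if it takes over 64 s, if anything falls off the work surface, if the arm or the gripper's body presses on something with over 40 N, if the wrist force passes 120 N, or if a joint passes its speed limit or range.

## Working session

There is one attempt and no reset: what is moved stays moved. The work goes in short steps, Python scripts to look and compute and a tool call to move; the robot and the scene stay as the last step left them, time stands still between calls to the robot, and variables do not carry over. Pictures are saved under pics/ and viewed, at most 10 in all, crops included, and the job is handed in when it is done.

Besides the shell and the picture viewer there is one more tool, called after ">>>" as name(argument=value, ...), one argument or row to a line, values as JSON. arm_command: Moves the arm, as the interface text tells. Its arguments: {"type":"object","properties":{"commands":{"type":"array"},"newtons":{"type":"number"}},"required":["commands"]}

```bash
mkdir -p pics; ls; python3 - <<'E'
from workcell import bot, grab_frame
import cv2, numpy as np
o=bot.observe(); print(o, bot.pinch_z)
for n in("scene","top"):
    f=grab_frame(n); cv2.imwrite(f"pics/{n}0.png",f["image"][:,:,::-1])
    print(n,f["vertical_fov"],f["cx"],f["cy"],f["k1"],f["R"],f["t"])
E
```

```text
pics
{'clock': 0.0, 'qpos': array([-1.30924348,  0.52199012, -0.03633293,  1.59998312,  0.02118923,
        1.0210832 , -0.11280443]), 'qd': array([ 1.46946397e-04,  6.60684724e-04,  3.11289796e-04, -5.27745193e-04,
        1.81962949e-03, -8.72037956e-05,  2.77521382e-04]), 'joint_efforts': array([-6.38615184e-04, -9.27099609e+01,  1.98000938e+00, -3.69926155e+01,
        1.79554633e-02,  8.09243415e-03,  1.14286436e-05]), 'position': array([0.20348632, 0.59060847, 0.23074946]), 'tool_rot': array([-3.14051528e+00,  6.40475051e-05,  2.80982415e+00]), 'force': array([-0.52231604, -0.13673948, -0.09491725]), 'moment': array([ 0.0159477 ,  0.04057806, -0.01134076]), 'finger_force': 0.0, 'grip_width': 0.08567192005481468} 0.0187
scene 44.16293807881089 275.21419753592664 200.00439291161157 -0.11750649652191904 [[-0.25747154  0.96605413  0.02116196]
 [ 0.68351294  0.19756193 -0.70269434]
 [-0.68302157 -0.16645932 -0.71117708]] [ 0.1935852  -0.27039056  1.72583263]
top 45.14025789088429 275.7555359899022 217.25367334565598 0.003606472902468712 [[-0.02904685 -0.99953398  0.00938652]
 [-0.99533049  0.02805737 -0.09235795]
 [ 0.09205155 -0.0120254  -0.99568163]] [-0.05109362  0.53871934  1.42503168]
```

View pics/top0.png

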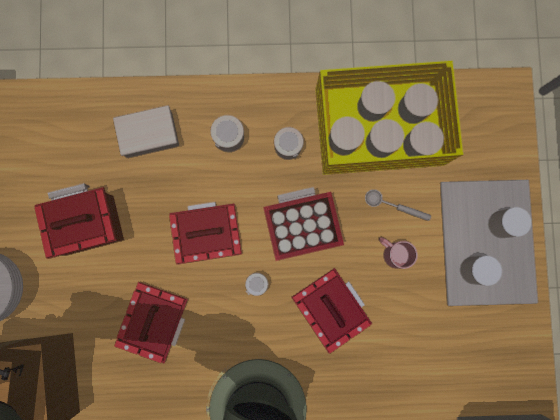

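View pics/scene0.png

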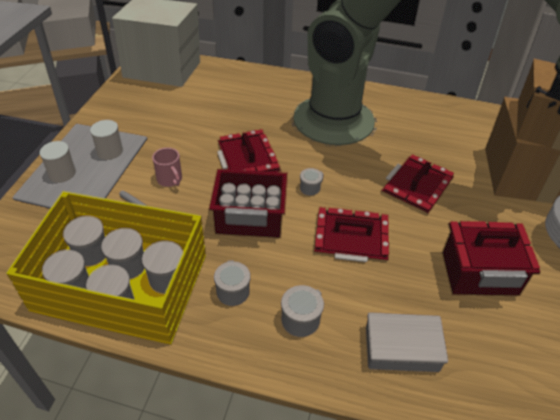

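Top view: an open tub at (304,225) with its catch at the upper edge. Things that could be taken for the lid:
- (205,233): loose lid, farthest from the base at (258,400).
- (332,310): loose lid, nearer.
- (152,322): loose lid, nearer.
- (75,222): lid already on a closed tub, so not loose on the table.

I choose (205,233) and will check it in a close crop.

```bash
cat > h.py <<'E'
import numpy as np, cv2
from workcell import bot, grab_frame, ticket
def avg(name,n=1):
    f=grab_frame(name); im=f["image"].astype(float)
    for _ in range(n-1): im+=grab_frame(name)["image"]
    f["image"]=(im/n).astype(np.uint8); return f
def cam(f):
    F=f["image"].shape[0]/2/np.tan(np.radians(f["vertical_fov"]/2))
    return np.array([[F,0,f["cx"]],[0,F,f["cy"]],[0,0,1.]]),np.array([f["k1"],0,0,0,0.])
def cast(f,uv,z):
    "pixels -> world xy on plane z"
    K,D=cam(f); p=cv2.undistortPoints(np.array(uv,float).reshape(-1,1,2),K,D).reshape(-1,2)
    d=np.c_[p,np.ones(len(p))]@f["R"]; c=-f["R"].T@f["t"]
    return (c+d*((z-c[2])/d[:,2])[:,None])[:,:2]
def proj(f,X):
    K,D=cam(f); X=np.array(X,float).reshape(-1,3)
    return cv2.projectPoints(X,cv2.Rodrigues(np.array(f["R"]))[0],np.array(f["t"]),K,D)[0].reshape(-1,2)
def fit(P,Q):
    "rigid 2D: Q = R(yaw) P + t"
    P=np.array(P);Q=np.array(Q);p=P-P.mean(0);q=Q-Q.mean(0)
    a=np.arctan2((p[:,0]*q[:,1]-p[:,1]*q[:,0]).sum(),(p*q).sum())
    R=np.array([[np.cos(a),-np.sin(a)],[np.sin(a),np.cos(a)]])
    t=Q.mean(0)-R@P.mean(0); return a,t,Q-(P@R.T+t)
DOTS=np.array([[-64.5,36],[-64.5,-36],[-38,84.5],[35,84.5],[-38,-84.5],[35,-84.5]])/1000
def dots(f,a,t,z,win=4):
    "refine the six white dots near their predicted pixels; returns fitted yaw, origin, residuals"
    g=f["image"][:,:,1].astype(float); Q=[]
    R=np.array([[np.cos(a),-np.sin(a)],[np.sin(a),np.cos(a)]])
    for u,v in proj(f,np.c_[DOTS@R.T+t,np.full(6,z)]):
        y0,x0=int(round(v))-win,int(round(u))-win; w=g[y0:y0+2*win+1,x0:x0+2*win+1]
        j,i=np.unravel_index(w.argmax(),w.shape); j+=y0;i+=x0
        w=g[j-2:j+3,i-2:i+3]; w=np.clip(w-np.percentile(w,30),0,None)
        yy,xx=np.mgrid[j-2:j+3,i-2:i+3]; Q.append([(w*xx).sum()/w.sum(),(w*yy).sum()/w.sum()])
    return *fit(DOTS,cast(f,Q,z)),np.array(Q)
E
python3 - <<'E'
from h import *
T=avg("top",3);S=avg("scene",3)
print("cams",-T["R"].T@T["t"],-S["R"].T@S["t"])
for n,uv in dict(A=(205,233),B=(332,310),C=(152,322),D=(75,222)).items(): print(n,cast(T,uv,.03),np.hypot(*cast(T,uv,.03)[0]))
t0=cast(T,[(205,233)],.02)[0]
for n,f in(("T",T),("S",S)):
    a,t,r,q=dots(f,0.05,t0,.027); a,t,r,q=dots(f,a,t,.027,3)
    print(n,a,t,np.abs(r).max(0)*1e3,q.round(1).tolist())
print("tub",cast(T,(304,225),.105))
c=[cv2.resize(T["image"][180:270,160:260],None,fx=4,fy=4,interpolation=2),cv2.resize(T["image"][180:270,255:355],None,fx=4,fy=4,interpolation=2)]
cv2.imwrite("pics/cropT.png",np.hstack(c)[:,:,::-1])
cv2.imwrite("pics/cropS.png",cv2.resize(S["image"][160:270,200:400],None,fx=4,fy=4,interpolation=2)[:,:,::-1])
E
```

```text
cams [ 0.4035433  -0.04904828  1.46911246] [1.41343903 0.15368603 1.03327404]
A [[0.49724215 0.13635886]] 0.5156001311400673
B [[ 0.2700089  -0.21710143]] 0.34646476810965837
C [[0.25198954 0.2884464 ]] 0.38301442865473917
D [[0.53913018 0.50511284]] 0.7387830054679911
T 0.12413410658550073 [0.49754566 0.13813199] [0.30421653 0.32046405] [[195.1, 257.3], [220.2, 253.5], [176.9, 250.6], [173.4, 225.5], [235.8, 241.6], [232.2, 216.4]]
S 0.12541348943234162 [0.49498004 0.13961503] [0.73550311 0.1354321 ] [[366.6, 212.9], [340.0, 209.9], [384.7, 222.4], [385.0, 243.4], [321.3, 215.3], [319.3, 235.9]]
tub [[ 0.50643269 -0.14140436]]
```

View pics/cropT.png

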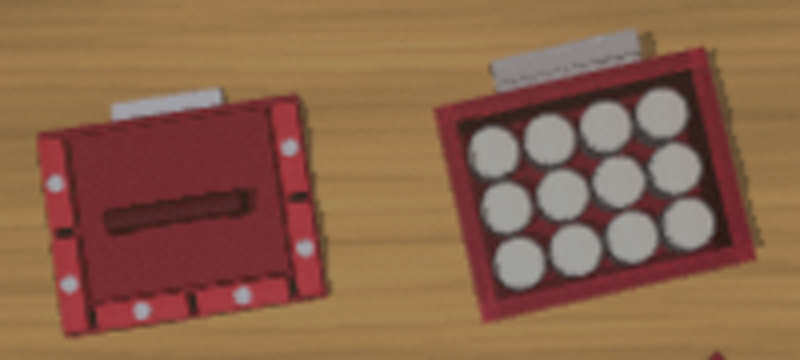

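View pics/cropS.png

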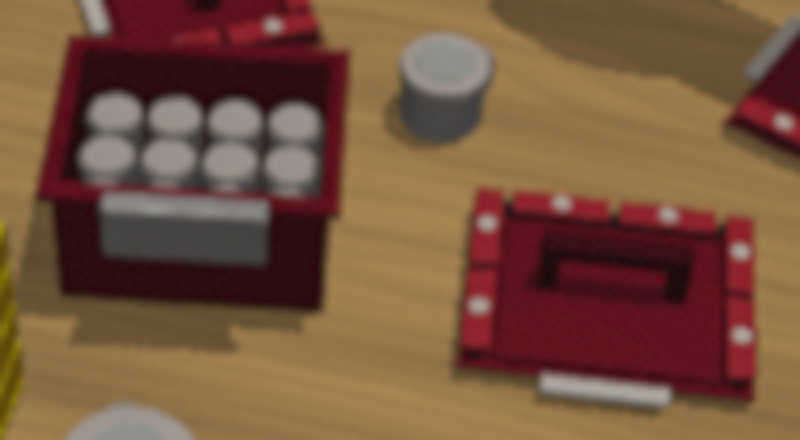

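Crops: the lid's six paler sections with white dots and the tongue at the back edge are clear at top (205,233); the tub rim (304,225) has the catch to the upper edge. Next I measure the tub rim.

```bash
cat > tub.py <<'E'
from h import *
def rim(f,c0,a0,z=.105,half=(.075,.095)):
    "scan G-channel across each outer edge at height z; subpixel crossings -> yaw, centre, sizes"
    g=f["image"][:,:,1].astype(np.float32); a,c=a0,np.array(c0)
    for it in range(4):
        ex=np.array([np.cos(a),np.sin(a)]);ey=np.array([-ex[1],ex[0]]); L={}
        for name,n,tv,h,ss in(("f",-ex,ey,half[0],np.linspace(-.08,.08,33)),("b",ex,ey,half[0],np.r_[np.linspace(-.085,-.06,10),np.linspace(.06,.085,10)]),("l",ey,ex,half[1],np.linspace(-.06,.06,33)),("r",-ey,ex,half[1],np.linspace(-.06,.06,33))):
            d=np.arange(-.009,.0115,.0005); out=[]
            for s in ss:
                P=c+n*(h+d)[:,None]+tv*s; q=proj(f,np.c_[P,np.full(len(d),z)]).astype(np.float32)
                v=cv2.remap(g,q[None,:,0],q[None,:,1],cv2.INTER_CUBIC)[0]
                m=(v[:4].mean()+v[-4:].mean())/2
                k=np.where((v[:-1]<m)&(v[1:]>=m))[0]
                if v[-4:].mean()-v[:4].mean()>25 and len(k)==1: out.append((s,d[k[0]]+.0005*(m-v[k[0]])/(v[k[0]+1]-v[k[0]])))
            o=np.array(out)
            if len(o)>5:
                k=np.polyfit(o[:,0],o[:,1],1); r=o[:,1]-np.polyval(k,o[:,0]); o=o[abs(r)<2*r.std()+1e-5]; k=np.polyfit(o[:,0],o[:,1],1)
                L[name]=(k[0],k[1],len(o))
        da=np.mean([ L[x][0]*sg for x,sg in(("f",1),("l",1),("r",-1)) if x in L])
        dx=(L["b"][1]-L["f"][1])/2 if "b" in L else -L["f"][1]; dy=(L["l"][1]-L["r"][1])/2
        c=c+ex*dx+ey*dy; a=a+da
    return a,c,{k:(round(v[0],4),round(v[1]*1e3,2),v[2]) for k,v in L.items()}
E
python3 - <<'E'
from tub import *
T=avg("top",4)
print(rim(T,(.506,-.141),.2))
S=avg("scene",4)
print(rim(S,(.504,-.14),.2))
E
```

```text
(np.float64(0.19879496248081055), array([ 0.50540825, -0.14011914]), {'f': (np.float64(-0.0015), np.float64(-0.17), 31), 'b': (np.float64(0.0015), np.float64(-0.15), 19), 'l': (np.float64(0.0018), np.float64(0.95), 31), 'r': (np.float64(0.0003), np.float64(0.96), 26)})
(np.float64(0.22361633359701566), array([ 0.49544567, -0.13944981]), {'f': (np.float64(0.0483), np.float64(1.27), 8), 'l': (np.float64(-0.0236), np.float64(-1.29), 32), 'r': (np.float64(0.0257), np.float64(-1.31), 33)})
```

>>> arm_command(
  commands=[
    [[21,-32,0],-0.08,-1],
    [[21,-32,0],-0.08,-1],
    [[21,-32,0],-0.08,-1],
    [[21,-32,0],-0.08,-1],
    [[21,-32,0],-0.08,-1],
    [[21,-32,0],-0.08,-1],
    [[21,-32,0],-0.08,-1],
    [[21,-32,0],-0.08,-1],
    [[21,-32,0],-0.08,-1],
    [[21,-32,0],-0.08,-1],
    [[21,-32,-10],-0.08,-1],
    [[21,-32,-20],-0.08,-1],
    [[21,-33,-30],-0.08,-1],
    [[20,-35,-30],-0.075,-1],
    [[0,0,0],0,-1],
    [[0,0,0],0,-1],
  ],
  newtons=60,
)

```text
clock: 2.4
position: [0.4965, 0.1382, 0.1409]
tool_rot: [-3.14, 0.001, 1.693]
force: [-0.6, 0.6, 0.5]
grip_width: 0.0856
finger_force: 0.0
```

>>> arm_command(
  commands=[
    [[0,0,-25],0,-1],
    [[0,0,-25],0,-1],
    [[0,0,-25],0,-1],
    [[0,0,-20],0,-1],
    [[0,0,-10],0,-1],
    [[0,0,0],0,-1],
    [[0,0,0],0,1],
    [[0,0,0],0,1],
    [[0,0,0],0,1],
    [[0,0,0],0,1],
    [[0,0,0],0,1],
    [[0,0,0],0,1],
    [[0,0,0],0,1],
    [[0,0,0],0,1],
  ],
)

```text
clock: 3.8
position: [0.4966, 0.1392, 0.0368]
tool_rot: [3.141, -0.0, 1.695]
force: [-3.0, -0.3, 8.7]
grip_width: 0.0147
finger_force: 58.5
```

>>> arm_command(
  commands=[
    [[0,0,10],0,1],
    [[0,0,20],0,1],
    [[0,0,30],0,1],
    [[0,0,30],0,1],
    [[0,0,30],0,1],
    [[0,0,20],0,1],
    [[0,0,10],0,1],
    [[0,-20,0],0.005,1],
    [[0,-30,0],0.01,1],
    [[0,-40,0],0.01,1],
    [[0,-40,0],0.01,1],
    [[0,-40,0],0.01,1],
    [[-1,-40,0],0.01,1],
    [[-1,-40,0],0.01,1],
    [[-1,-20,0],0.0095,1],
    [[0,-10,0],0,1],
    [[0,0,0],0,1],
    [[0,0,0],0,1],
  ],
)

```text
clock: 5.6
position: [0.4935, -0.1398, 0.1862]
tool_rot: [-3.141, -0.001, 1.77]
force: [-0.3, 0.2, -3.9]
grip_width: 0.0146
finger_force: 59.4
```

```bash
python3 - <<'E'
from h import *
o=bot.observe(); print(o["position"],o["tool_rot"],o["force"],o["grip_width"])
p=o["position"]
T=avg("top",3);S=avg("scene",3)
c=[cv2.resize(T["image"][160:300,240:380],None,fx=3,fy=3,interpolation=2),cv2.resize(S["image"][90:230,180:320],None,fx=3,fy=3,interpolation=2)]
z=p[2]-.0368+.010+.017
for n,f in(("T",T),("S",S)):
    im=c[0] if n=="T" else c[1]; off=(240,160) if n=="T" else (180,90)
    R=np.array([[np.cos(.198),-np.sin(.198)],[np.sin(.198),np.cos(.198)]])
    q=proj(f,np.c_[DOTS@R.T+p[:2],np.full(6,z)]); print(n,q.round(1).tolist())
    try: a,t,r,qq=dots(f,.198,p[:2],z,3); print(a,t,(r*1e3).round(1).tolist(),qq.round(1).tolist())
    except Exception as e: print(e)
cv2.imwrite("pics/hold.png",np.hstack(c)[:,:,::-1])
E
```

```text
[ 0.49351208 -0.13977788  0.18617884] [-3.14113176e+00 -6.70208885e-04  1.76990018e+00] [-0.31171488  0.21349098 -3.89314537] 0.014590463297694449
T [[297.5, 255.6], [324.9, 249.3], [276.6, 249.8], [270.2, 222.0], [340.8, 234.9], [334.1, 207.3]]
0.1913664491215532 [ 0.4919876 -0.1373883] [[-5.8, -10.7], [11.4, 6.4], [3.1, -0.6], [2.0, -3.2], [-5.7, 1.8], [-5.1, 6.3]] [[300.6, 258.3], [321.1, 245.6], [275.8, 249.0], [270.5, 221.6], [339.2, 238.0], [331.0, 210.2]]
S [[265.6, 150.2], [237.7, 148.6], [283.9, 158.0], [282.3, 177.5], [217.6, 154.2], [213.4, 173.5]]
0.20157281439966715 [ 0.49267758 -0.13960399] [[-0.1, 0.0], [-0.2, 0.0], [-0.2, 0.2], [0.2, -0.2], [0.2, -0.0], [0.2, 0.1]] [[265.6, 149.9], [237.8, 148.4], [284.0, 157.6], [282.4, 177.2], [217.7, 154.2], [213.6, 173.4]]
```

View pics/hold.png

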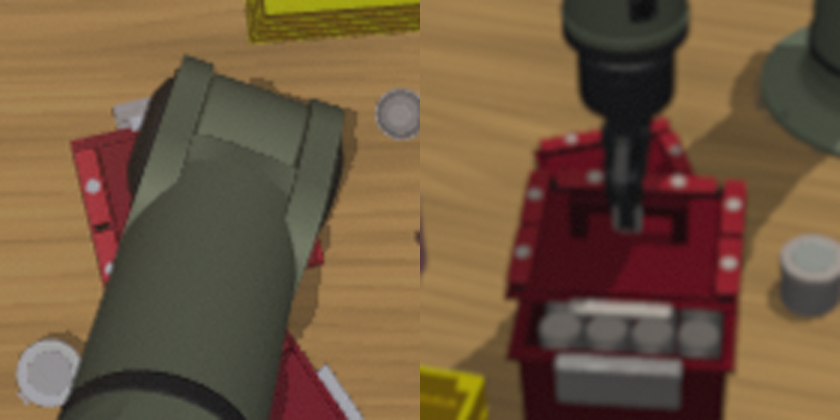

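```bash
python3 - <<'E'
from h import *
T=grab_frame("top"); z=bot.observe()["position"][2]-.0368+.027
for dz in(-.002,0,.002):
    w=cast(T,[(275.8,249.0),(270.5,221.6)],z+dz); a,t,r=fit(DOTS[2:4],w)
    v=.2; R=np.array([[np.cos(v),-np.sin(v)],[np.sin(v),np.cos(v)]])
    print(dz,a,np.linalg.norm(w[0]-w[1]),w.mean(0)-R@DOTS[2:4].mean(0))
E
```

```text
-0.002 0.16231739255825428 0.07163883061025486 [ 0.49529093 -0.13915577]
0 0.16231739255825436 0.07152814654151178 [ 0.49517739 -0.13914404]
0.002 0.1623173925582542 0.07141746247276873 [ 0.49506384 -0.13913231]
```

>>> arm_command(
  commands=[
    [[0,-1.5,-10],-0.002,1],
    [[0,0,-15],0,1],
    [[0,0,-10],0,1],
    [[0,0,-4],0,1],
    [[0,0,-2],0,1],
    [[0,0,-1],0,1],
    [[0,0,-1],0,1],
    [[0,0,0],0,1],
    [[0,0,0],0,1],
  ],
  newtons=20,
)

```text
clock: 6.85
position: [0.4936, -0.1424, 0.1437]
tool_rot: [3.141, 0.0, 1.767]
force: [0.4, -0.8, -4.4]
grip_width: 0.0148
finger_force: 59.3
```

```bash
python3 - <<'E'
from h import *
o=bot.observe(); p=o["position"]
S=avg("scene",2); z=p[2]-.0368+.027
a,t,r,q=dots(S,.2,p[:2],z,3); print(p,o["force"],o["moment"],a,t,np.abs(r).max()*1e3)
E
```

```text
[ 0.49360803 -0.14242526  0.1436699 ] [ 0.42820588 -0.7956428  -4.35498686] [-0.0502174  -0.03080462 -0.01364397] 0.16222335796035667 [ 0.49193779 -0.14526672] 9.968699209079723
```

>>> arm_command(
  commands=[
    [[0,0,-1],0,1],
    [[0,0,-1],0,1],
    [[0,0,-0.5],0,1],
    [[0,0,0],0,1],
  ],
)

```text
clock: 7.35
position: [0.494, -0.1423, 0.1413]
tool_rot: [3.141, 0.0, 1.767]
force: [1.7, 2.2, 5.1]
grip_width: 0.0151
finger_force: 60.5
```

```bash
python3 - <<'E'
from h import *
o=bot.observe(); p=o["position"]; print(p,o["force"],o["moment"])
S=avg("scene",2); z=p[2]-.0368+.027
print(proj(S,np.c_[p[0],p[1],z]))
for w in (2,3):
    a,t,r,q=dots(S,.2,p[:2],z,w); print(a,t,(r*1e3).round(1).tolist(),q.round(1).tolist())
cv2.imwrite("pics/low.png",cv2.resize(S["image"][90:230,170:350],None,fx=4,fy=4,interpolation=2)[:,:,::-1])
E
```

```text
[ 0.49399549 -0.14234365  0.14127264] [1.72629086 2.23155294 5.07184081] [0.27462473 0.14119234 0.00171277]
[[248.401997   179.11266603]]
0.197936472453475 [ 0.49260927 -0.14209329] [[-0.5, -0.1], [-0.3, 0.0], [-0.2, -0.1], [0.7, 0.1], [-0.4, -0.3], [0.7, 0.3]] [[264.7, 162.8], [237.5, 161.3], [282.5, 170.7], [281.0, 190.5], [217.8, 166.9], [213.8, 186.5]]
0.197936472453475 [ 0.49260927 -0.14209329] [[-0.5, -0.1], [-0.3, 0.0], [-0.2, -0.1], [0.7, 0.1], [-0.4, -0.3], [0.7, 0.3]] [[264.7, 162.8], [237.5, 161.3], [282.5, 170.7], [281.0, 190.5], [217.8, 166.9], [213.8, 186.5]]
```

View pics/low.png

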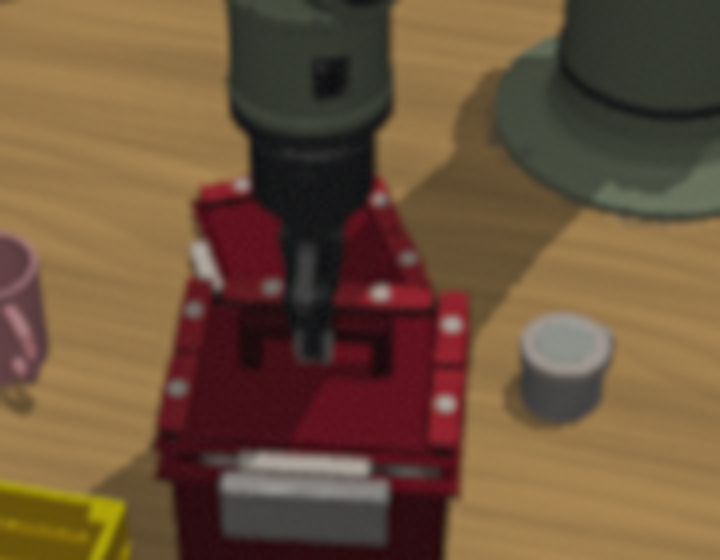

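The scene view shows the lid level at (237..282,163..190) with its tongue just in front of the steel lip. The force has risen, so the front ridge is resting on the front rim. I will loosen the fingers so the back settles.

>>> arm_command(
  commands=[
    [[0,0,0],0,0.5],
    [[0,0,0],0,0.4],
    [[0,0,0],0,0.3],
    [[0,0,0],0,0.3],
    [[0,0,0],0,0.3],
  ],
)

```text
clock: 7.95
position: [0.4934, -0.1425, 0.1409]
tool_rot: [-3.141, -0.0, 1.767]
force: [-0.4, 0.5, 0.3]
grip_width: 0.0299
finger_force: 0.0
```

```bash
cat > pose.py <<'E'
from h import *
from scipy.optimize import least_squares
from scipy.spatial.transform import Rotation as Ro
P3=np.c_[DOTS,np.full(6,.017)]
def pose(f,x0,use=range(6),win=3):
    "refine 6-dof lid pose (xyz, roll pitch yaw) from the white dots' pixels"
    u=list(use); g=f["image"][:,:,1].astype(float); x=np.array(x0,float)
    for _ in range(2):
        X=lambda x:Ro.from_euler("xyz",x[3:]).apply(P3[u])+x[:3]
        Q=[]
        for a,b in proj(f,X(x)):
            y0,x0_=int(round(b))-win,int(round(a))-win; w=g[y0:y0+2*win+1,x0_:x0_+2*win+1]
            j,i=np.unravel_index(w.argmax(),w.shape); j+=y0;i+=x0_
            w=g[j-2:j+3,i-2:i+3]; w=np.clip(w-np.percentile(w,30),0,None)
            yy,xx=np.mgrid[j-2:j+3,i-2:i+3]; Q.append([(w*xx).sum()/w.sum(),(w*yy).sum()/w.sum()])
        Q=np.array(Q); s=least_squares(lambda x:(proj(f,X(x))-Q).ravel(),x); x=s.x
    return x,np.abs(s.fun).max(),Q
def in_tub(x,c=(.5054,-.1401),a=.1988):
    d=np.array(x[:2])-c; return np.array([np.cos(a)*d[0]+np.sin(a)*d[1],-np.sin(a)*d[0]+np.cos(a)*d[1]])
E
python3 - <<'E'
from pose import *
o=bot.observe(); p=o["position"]; print(p,o["force"],o["grip_width"])
S=avg("scene",2)
for x0 in([.4926,-.142,.115,0,0,.198],[.4935,-.142,.111,0,.074,.198]):
    x,r,q=pose(S,x0); print(x.round(4),r,q.round(1).tolist()); print(in_tub(x[:2]-[-.0022,.0012]))
E
```

```text
[ 0.49342002 -0.14248551  0.14089054] [-0.44546952  0.53343066  0.3323866 ] 0.02985107831529916
[ 0.4937 -0.1417  0.113   0.0009  0.0702  0.1976] 0.055514431286894705 [[264.7, 162.6], [237.4, 161.2], [282.5, 171.0], [281.0, 192.0], [217.8, 167.3], [213.8, 188.1]]
[-0.00985275 -0.00088849]
[ 0.4937 -0.1417  0.113   0.0009  0.0702  0.1976] 0.055514433622590786 [[264.7, 162.6], [237.4, 161.2], [282.5, 171.0], [281.0, 192.0], [217.8, 167.3], [213.8, 188.1]]
[-0.00985275 -0.00088849]
```

>>> arm_command(
  commands=[
    [[2,0.4,0],0,0.3],
    [[2,0.4,0],0,0.3],
    [[2,0.4,0],0,0.3],
    [[2,0.4,0],0,0.3],
    [[1.5,0.3,0],0,0.3],
    [[1.5,0.3,0],0,0.3],
    [[1.5,0.3,0],0,0.3],
    [[0,0,0],0,0.3],
    [[0,0,0],0,0.3],
  ],
)

```text
clock: 8.95
position: [0.5062, -0.1399, 0.1409]
tool_rot: [3.141, 0.0, 1.767]
force: [-0.7, 1.0, -0.3]
grip_width: 0.0297
finger_force: 0.2
```

```bash
cat > look.py <<'E'
from pose import *
import sys
o=bot.observe(); print(o["position"],o["force"].round(1),o["grip_width"],o["clock"])
S=avg("scene",2); x,r,q=pose(S,eval(sys.argv[1])); print(x.round(4),r); print("tub mm",in_tub(x[:2]-[-.0022,.0012])*1e3)
E
python3 look.py "[.496,-.1412,.112,0,.07,.198]"
```

```text
[ 0.50618137 -0.13988293  0.1409494 ] [-0.7  1.  -0.3] 0.02971517314146195 8.95
[ 0.4974 -0.141   0.1123 -0.0007  0.0722  0.1963] 0.15485637380891148
tub mm [-6.14653487 -0.88931947]
```

>>> arm_command(
  commands=[
    [[1.5,0.3,0],0,0.3],
    [[1.5,0.3,0],0,0.3],
    [[1,0.2,0],0,0.3],
    [[1,0.2,0],0,0.3],
    [[1,0.2,0],0,0.3],
    [[0.5,0.1,0],0,0.3],
    [[0,0,0],0,0.3],
    [[0,0,0],0,0.3],
  ],
)

```text
clock: 9.85
position: [0.5126, -0.1386, 0.141]
tool_rot: [3.141, 0.0, 1.767]
force: [-1.5, 0.1, -0.3]
grip_width: 0.0299
finger_force: 0.4
```

```bash
python3 look.py "[.5035,-.1398,.112,0,.07,.198]"
```

```text
[ 0.51260101 -0.1386291   0.14096828] [-1.5  0.1 -0.3] 0.02988303180736813 9.85
[ 0.5815 -0.1221  0.1851 -0.0449 -0.1132  0.1582] 2.2443590975922234
tub mm [80.04163032  1.0035345 ]
```

```bash
python3 look.py "[.5025,-.14,.105,0,0,.198]"; python3 look.py "[.503,-.14,.11,0,.07,.198]"; python3 look.py "[.501,-.14,.112,0,.072,.198]"
```

```text
[ 0.51257568 -0.13862083  0.1409907 ] [-0.8  0.3 -0.4] 0.030005706762134023 9.95
[ 0.5067 -0.1393  0.1066 -0.0013 -0.0018  0.1999] 0.1182915578646373
tub mm [ 3.3669534  -1.06020134]
[ 0.51259602 -0.13862545  0.14099271] [ 0.8  1.5 -1. ] 0.029914530005391047 10.05
[ 0.5793 -0.1219  0.1797  0.0038 -0.1449  0.1656] 2.218932319112014
tub mm [78.00084256  1.64114616]
[ 0.51259311 -0.13861835  0.14099021] [-0.5  1.1 -0.8] 0.029917003362431256 10.15
[ 0.5824 -0.122   0.1864 -0.0426 -0.1119  0.1484] 2.6301732676515712
tub mm [80.93389158  0.92966483]
```

The lid fell flat: tilt about 0.002 rad, and centred within a few mm. Next I back off, rise, shut the fingers and go above sec_fl.

>>> arm_command(
  commands=[
    [[-3,-0.6,0],0,0.3],
    [[-2,-0.4,2],0,0.3],
    [[0,0,15],0,0.3],
    [[0,0,20],0,0.3],
    [[0,0,22],0,0.5],
    [[-20,6,0],0,1],
    [[-25,8,0],0,1],
    [[-25,9,0],0,1],
    [[0,0,-20],0,1],
    [[0,0,-20],0,1],
    [[0,0,-20],0,1],
    [[0,0,-6],0,1],
    [[0,0,0],0,1],
    [[0,0,0],0,1],
  ],
)

```text
clock: 11.65
position: [0.4378, -0.1168, 0.1346]
tool_rot: [3.141, 0.0, 1.767]
force: [0.5, -0.3, 0.7]
grip_width: 0.0004
finger_force: 0.0
```

```bash
python3 look.py "[.5067,-.1393,.1066,0,0,.2]"; python3 - <<'E'
from h import *
T=grab_frame("top");S=grab_frame("scene")
c=[cv2.resize(T["image"][160:300,240:380],None,fx=3,fy=3,interpolation=2),cv2.resize(S["image"][90:230,180:320],None,fx=3,fy=3,interpolation=2)]
cv2.imwrite("pics/flat.png",np.hstack(c)[:,:,::-1])
E
```

```text
[ 0.43781274 -0.11683594  0.13464317] [ 0.5 -0.3  0.7] 0.0003827435456966611 11.65
[ 0.5065 -0.1393  0.1065  0.     -0.0006  0.1989] 0.04875565070602761
tub mm [ 3.11753687 -1.06520348]
```

View pics/flat.png

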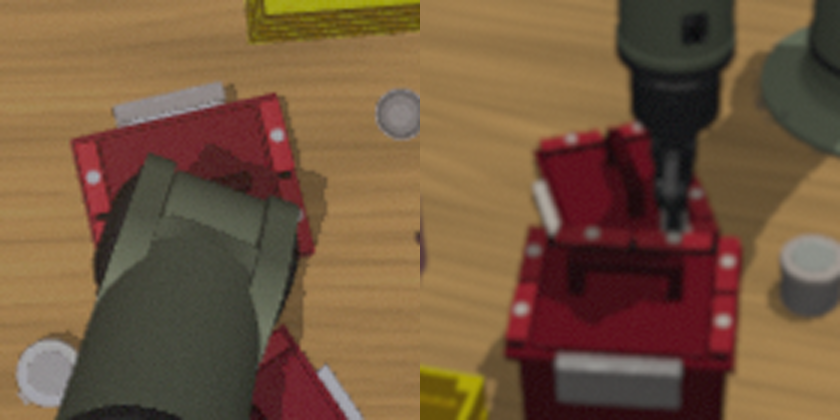

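The tongue has disappeared under the lip at scene crop (618,365), the lid lies flat, and the finger stands over the sec_fl dot at (672,235). Pressing slowly.

>>> arm_command(
  commands=[
    [[0,0,-6],0,1],
    [[0,0,-5],0,1],
    [[0,0,-1],0,1],
    [[0,0,-1],0,1],
    [[0,0,-1],0,1],
    [[0,0,-1],0,1],
    [[0,0,-1],0,1],
    [[0,0,-1],0,1],
    [[0,0,-1],0,1],
    [[0,0,0],0,1],
  ],
)

```text
clock: 12.85
position: [0.4375, -0.1166, 0.116]
tool_rot: [-3.142, -0.0, 1.767]
force: [-1.4, 1.1, 6.0]
grip_width: 0.0002
finger_force: 3.6
```

>>> arm_command(
  commands=[
    [[0,0,-1],0,1],
    [[0,0,-1],0,1],
    [[0,0,0],0,1],
  ],
)

```text
clock: 13.15
position: [0.4377, -0.1166, 0.1155]
tool_rot: [3.14, -0.001, 1.767]
force: [-12.9, 5.6, 56.8]
grip_width: 0.0001
finger_force: 28.8
```

>>> arm_command(
  commands=[
    [[0,0,15.7],0,1],
    [[7,-35,0],0,1],
    [[7,-35.5,0],0,1],
    [[0,0,0],0,1],
    [[0,0,-6],0,1],
    [[0,0,-1],0,1],
    [[0,0,-1],0,1],
    [[0,0,-1],0,1],
    [[0,0,-1],0,1],
    [[0,0,-1],0,1],
    [[0,0,-1],0,1],
    [[0,0,-1],0,1],
    [[0,0,-1],0,1],
    [[0,0,-1],0,1],
    [[0,0,0],0,1],
  ],
)

```text
clock: 14.65
position: [0.4512, -0.1866, 0.1157]
tool_rot: [3.141, -0.0, 1.768]
force: [-10.1, 1.4, 36.5]
grip_width: -0.0003
finger_force: 18.5
```

>>> arm_command(
  commands=[
    [[0,0,15],0,1],
    [[18,-21,0],0,1],
    [[18,-22,0],0,1],
    [[0,0,0],0,1],
    [[0,0,-6],0,1],
    [[0,0,-1],0,1],
    [[0,0,-1],0,1],
    [[0,0,-1],0,1],
    [[0,0,-1],0,1],
    [[0,0,-1],0,1],
    [[0,0,-1],0,1],
    [[0,0,-1],0,1],
    [[0,0,-1],0,1],
    [[0,0,-1],0,1],
    [[0,0,0],0,1],
  ],
)

```text
clock: 16.15
position: [0.4872, -0.2291, 0.1158]
tool_rot: [3.141, -0.001, 1.768]
force: [-8.9, 5.1, 30.7]
grip_width: -0.0001
finger_force: 15.8
```

>>> arm_command(
  commands=[
    [[0,0,15],0,1],
    [[35,7,0],0,1],
    [[36.5,7.5,0],0,1],
    [[0,0,0],0,1],
    [[0,0,-6],0,1],
    [[0,0,-1],0,1],
    [[0,0,-1],0,1],
    [[0,0,-1],0,1],
    [[0,0,-1],0,1],
    [[0,0,-1],0,1],
    [[0,0,-1],0,1],
    [[0,0,-1],0,1],
    [[0,0,-1],0,1],
    [[0,0,-1],0,1],
    [[0,0,0],0,1],
  ],
)

```text
clock: 17.65
position: [0.5583, -0.2151, 0.1158]
tool_rot: [3.141, -0.001, 1.767]
force: [-7.0, 8.9, 25.1]
grip_width: -0.0001
finger_force: 12.8
```

>>> arm_command(
  commands=[
    [[0,0,30],0,1],
    [[0,0,35],0,1],
    [[-8,41,0],0,1],
    [[-8,41,0],0,1],
    [[-8,41,0],0,1],
    [[-9,42.5,0],0,1],
    [[0,0,-25],0,1],
    [[0,0,-25],0,1],
    [[0,0,0],0,1],
    [[0,0,-6],0,1],
    [[0,0,-1],0,1],
    [[0,0,-1],0,1],
    [[0,0,-1],0,1],
    [[0,0,-1],0,1],
    [[0,0,-1],0,1],
    [[0,0,-1],0,1],
    [[0,0,-1],0,1],
    [[0,0,-1],0,1],
    [[0,0,-1],0,1],
    [[0,0,0],0,1],
  ],
)

```text
clock: 19.65
position: [0.5264, -0.0504, 0.1159]
tool_rot: [3.14, -0.0, 1.767]
force: [-5.8, -0.2, 20.3]
grip_width: 0.0001
finger_force: 9.9
```

>>> arm_command(
  commands=[
    [[0,0,15],0,1],
    [[-35,-7,0],0,1],
    [[-36.5,-7.5,0],0,1],
    [[0,0,0],0,1],
    [[0,0,-6],0,1],
    [[0,0,-1],0,1],
    [[0,0,-1],0,1],
    [[0,0,-1],0,1],
    [[0,0,-1],0,1],
    [[0,0,-1],0,1],
    [[0,0,-1],0,1],
    [[0,0,-1],0,1],
    [[0,0,-1],0,1],
    [[0,0,-1],0,1],
    [[0,0,0],0,1],
  ],
)

```text
clock: 21.15
position: [0.4554, -0.0644, 0.1157]
tool_rot: [3.14, -0.0, 1.767]
force: [-8.4, 3.2, 38.7]
grip_width: -0.0
finger_force: 19.3
```

All six have hit their stops. I retract clear and check.

>>> arm_command(
  commands=[
    [[0,0,15],0,1],
    [[0,0,30],0,1],
    [[0,0,40],0,1],
    [[-15,40,20],0,1],
    [[-15,45,0],0,1],
    [[-10,45,0],0,1],
    [[-10,45,0],0,1],
    [[-5,40,0],0,1],
    [[0,30,0],0,1],
    [[0,0,0],0,1],
  ],
)

```text
clock: 22.15
position: [0.3994, 0.1845, 0.2195]
tool_rot: [3.141, -0.001, 1.773]
force: [0.6, -1.0, 0.3]
grip_width: 0.0
finger_force: 0.0
```

```bash
python3 - <<'E'
from pose import *
import pose as M
o=bot.observe(); print(o["position"],o["force"])
M.P3[:,2]=.011
for n in("scene","top"):
    f=avg(n,2); x,r,q=pose(f,[.5065,-.1393,.1065,0,0,.199]); print(n,x.round(4),r,in_tub(x[:2])*1e3)
    g=f["image"]; (S:=g) if n=="scene" else (T:=g)
c=[cv2.resize(T[160:300,240:380],None,fx=3,fy=3,interpolation=2),cv2.resize(S[90:230,180:320],None,fx=3,fy=3,interpolation=2)]
cv2.imwrite("pics/end.png",np.hstack(c)[:,:,::-1])
E
```

```text
[0.39941817 0.18451166 0.2194686 ] [ 0.59389551 -0.95990467  0.31008522]
scene [ 5.054e-01 -1.397e-01  1.054e-01  1.900e-03  1.000e-04  1.955e-01] 0.061806405058689506 [0.10507751 0.3500513 ]
top [ 0.5073 -0.1409  0.1051  0.0124  0.0029  0.1961] 0.17713919077493756 [ 1.71106707 -1.14790791]
```

View pics/end.png

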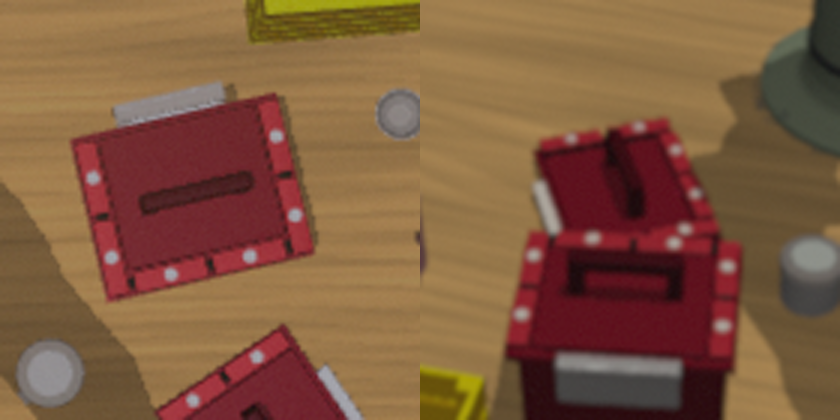

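The views show the lid flat, the tongue hidden under the lip, all dots at the 11 mm level, and the arm clear of everything.

```bash
python3 -c "
from workcell import ticket
print(ticket.job_done())"
```

```text
the job is handed in; nothing more can be done
None
```

The job is handed in, with no verdict returned: the last camera check showed the lid flat on the tub with its tongue under the lip, all six sections reached their hard stops, the arm was clear, and the robot's clock stood at about 22 s.

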